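# Hold the curing box lid at the index

## Robot

A 6-joint arm with a two-finger parallel gripper is mounted at the origin on the work surface. World frame = base frame: x ahead of the robot, y to its left, z up, the work surface at z = 0. Lengths are in m, angles in rad, forces in N, time in s.
With the tool pointing down it reaches from about 0.275 to 1 m from the base axis. Payload 8.4 kg.
Tool frame: the origin (TCP) lies at the very end of the fingers, on their centre line; the grasp point (between the pads) lies manip.grip_depth behind it (manip.grip_depth is the distance from the TCP to the grasp point, in m); z points along the fingers, y is the line along which they close (so a half turn about z gives the same grasp; the last joint's range is limited). The gripper opens to 85 mm and grips with 20 to 120 N. Pads are 22 mm wide; open, the fingers measure 114 mm over their backs; the gripper's body (76 mm by 85 mm) begins 54 mm behind the grasp point. The pads swing forward as they close: fully open they stand 13 mm farther back than shut.
Start: joints at [1.209, 0.353, 1.633, -0, 1.155, -0.002], TCP at [0.22, 0.585, 0.231] pointing down, gripper open.
Joint ranges: [-2.63, 2.63], [-0.92, 2.1], [0.06, 2.66], [-1.3, 4.44], [0, 2.69], [-3.02, 3.02]. Speed limits (rad/s): [2.22, 2.22, 2.79, 3.14, 3.14, 3.14].

## Interface

Orientations are given as a unit quaternion [w, x, y, z].
In Python, from workcell import state, cams, job, manip gives the robot as it stands.
- The arm moves only by the shell command python3 -m pendant 'ROWS' [FORCE]. ROWS is JSON, a list that holds one entry, the list of rows, each a list of 5 numbers: the finger opening in cm, from 0 to 8.54, then the shift along the tool's x, y, z in cm, then the turn about the tool's z in rad. In form: [[[claw, x, y, z, yaw], ...]]. A call has 1 to 20 rows; each row is the pose to reach, as a shift and turn from the pose commanded when the call began, along the tool's axes at that moment; what a row does not reach only later rows make up. A row lasts 1/10 s, in which the tool goes at most 50 mm and 8.59 degrees, less where a joint would pass 70% of its speed; a pose out of reach is approached as far as the arm can. A call with a gripper value outside its range is refused whole. The fingers move at their own pace and stop on an object; FORCE is the grip in N (left out, the last holds). Time passes only in rows, so rows that repeat a pose let the fingers close. It gives the time, the measured TCP pose, the force, the opening and the grip force at its end, in the units of the state.
- state(): the state, without advancing time (a new reading comes with each control period).
- cams.snapshot(name): name is "scene" or "top" or "wrist"; returns a dict with "img" (400x640x3 uint8, blue, green, red), "z_map" (400x640 float32, m along the optical axis (not along the pixel's ray), 0 where there is no reading), "fx", "fy", "cx", "cy" (pixels), "camera_from_world" (4x4, takes a point from world to camera coordinates); the wrist camera has in their place "T_tool_cam" (4x4, takes a point from camera to tool coordinates, whose origin is the TCP and whose axes are the flange's). Camera axes: x right, y up, looking along -z (the intrinsics and any distortion apply to the point x, -y, -z); pixel columns grow to the right and rows downward; lengths in m; the calibration is good to about 2 mm. A picture is of the moment at which its call begins: read the wrist's pose just before it.
- job.close_job(): hands the job in; it is judged then, once.
The state is a dict: "time_s": time; "joint_pos": joint angles; "joint_velocities": joint speeds; "joint_efforts": joint torques, N m; "position": TCP position; "tool_rot": TCP orientation; "contact_force": force on the tool from outside, world axes, zero at the start; "ft_torque": the same for the moment, N m; "opening": finger opening in m; "grip_force": force on a finger pad.
Only numpy, scipy, OpenCV 4.12 (cv2) and the standard library are available. Lean on these libraries where they do the work, as an engineer would, in place of code of your own. Each camera call takes 0.05 s, during which the arm holds its last target. There are 200 camera calls.

## Task

A lamp reflector has been left standing on the closed lid of the grey curing box: take it off and stand it upright on the black rubber pad, without ever tipping it over. Then lift the box's sprung lid by its handle until the lid's edge lines up with the black index pointer on the quadrant, and finish while still holding it steady there with the gripper; the lid closes if let go. Leave the index pointer and all the other things on the bench where they are.

Things in the scene. Friction and masses are not known exactly. Their poses are not given: they have to be found in the camera images.
- reflector: The one to clear: a lamp reflector, a metal bell 52 mm across at its foot and 27 mm high, with an upright round white ceramic cap above it 22 mm in diameter, 62 mm high in all (cap from 27 to 62 mm above the foot). Stands on the lid's top. Origin: centre of its underside; z up. About 0.08 kg.
- pad: Black rubber pad, 140 x 140 x 6 mm, fixed to the bench left of the box. Origin: centre of its underside; x and y along its sides, top 6 mm above the origin.
- curing_box: Fixed grey box, 200 x 200 x 85 mm (95 high with the lid). Origin: centre of its underside; z up, x and y along its sides. The lid is hinged on the top +y edge and opens at the -y side. Beside the lid's +x edge stands the quadrant, a narrow upright aluminium arc 3 mm thick, radius 104 to 120 mm about the hinge line, up to 95 mm above the lid; it carries the index pointer.
- lid: Sprung lid, grey plate 198 x 206 x 10 mm, bright steel strip on its +x edge. Origin on the hinge line, at (0, 100, 85) mm in the box's frame; axes as the box's when closed. It opens about the box's -x axis: its roll is minus the opening angle (0 closed, 1.3 rad at most). Spring closes it: 0.54 N m plus 0.9 N m per rad, plus 0.35 kg lid weight: 4 to 8 N at the handle.
- handle (a point): Middle of the handle's grip bar: round steel bar 12 mm thick, parallel to the hinge, 88 mm free between its legs, axis 40 mm above the lid's top near the free edge; at (0, -190, 50) mm in the lid's frame. Axes as the lid's. Fingers fit over it from above, and it can turn between the pads.
- index: Index pointer: straight black bar 62 x 5 mm on the outer (+x) face of the quadrant, pointing away from the hinge line, radius 86 to 148 mm. Set anywhere from 0.44 to 0.76 rad above the closed lid. Origin on the hinge line, same point as the lid's; its roll is minus its angle, and the lid lines up with it when their rolls are equal. Stiff; do not push it.
- index_tip (a point): Outer end of the index pointer, at (111.5, -148, 5) mm in the index's frame.
- bowl: Bystander: aluminium bowl, 100 mm across, 42 mm high, on the bench in front of the box's opening (-y) side. Origin: centre of underside.
- syringe: Bystander: clear syringe lying on the bench on the box's -x side, about 150 mm long, 24 mm high.
- reflector_b: Bystander: another lamp reflector, a metal bell 52 mm across at its foot and 27 mm high, with an upright round white ceramic cap above it, 62 mm high, standing on the bench beside the pad. Origin: centre of underside.
- reflector_c: Bystander: a third such reflector standing on the bench at the right. Origin: centre of underside.
- brush: Bystander: brush 150 mm long lying on the robot side of the pad.
- flask: Bystander: vacuum flask, 71 mm across, 222 mm high, beyond the pad. Origin: centre of underside.
- jar: Bystander: white jar, 60 mm across, 75 mm high, at the right. Origin: centre of underside.
Mind the look-alikes: they are no part of the job. Leave any yellow look-alike of the reflector alone.

How it is judged:
By the outcome, as a careful person would: the job done as asked, in the order asked, and still so for the second after the job is handed in, while the arm keeps its last pose, push and grip.
It also fails if it takes over 54 s, if anything falls off the work surface, if the arm or the gripper's body presses on something with over 40 N, if the wrist force passes 120 N, or if a joint passes its speed limit or range.

## Working session

There is one attempt and no reset: what is moved stays moved. The work goes in short steps, Python scripts to look and compute and a shell command to move; the robot and the scene stay as the last step left them, time stands still between calls to the robot, and variables do not carry over. Pictures are saved under pics/ and viewed, at most 10 in all, crops included, and the job is handed in when it is done.

```bash
mkdir -p pics; ls; python3 - <<'E'
from workcell import state,cams,job,manip
import cv2
s=state();print(s,manip.grip_depth)
for n in("scene","top"):
    d=cams.snapshot(n);cv2.imwrite(f"pics/{n}0.png",d["img"])
    print(n,d["fx"],d["fy"],d["cx"],d["cy"],d["camera_from_world"].round(4).tolist(),[k for k in d])
E
```

```text
pics
{'time_s': 0.0, 'joint_pos': array([ 1.20856030e+00,  3.53675597e-01,  1.63415937e+00,  2.31956013e-05,
        1.15521490e+00, -2.41274994e-03]), 'joint_velocities': array([ 2.16969229e-04, -8.25082757e-04, -4.33371300e-04, -8.67310767e-05,
        3.85856061e-04, -8.24741505e-04]), 'joint_efforts': array([ 3.14255667e-03, -6.05261207e+01, -3.42078602e+01,  9.15475857e-05,
        9.22510866e-03, -5.87787167e-05]), 'position': array([0.21989217, 0.58450842, 0.23053375]), 'tool_rot': array([-1.42538979e-04,  1.78947204e-01,  9.83858408e-01, -7.14604536e-04]), 'contact_force': array([0.49914472, 0.42549732, 0.23101866]), 'ft_torque': array([ 0.02822048, -0.03665145,  0.01190414]), 'grip_force': 0.0, 'opening': 0.085647186982771} 0.0187
scene 458.9693786672789 458.9693786672789 319.1918999610037 195.08262162458934 [[0.2209, 0.9752, 0.0155, -0.135], [-0.8087, 0.1743, 0.5619, 0.3578], [0.5452, -0.1367, 0.8271, -1.6312], [0.0, 0.0, 0.0, 1.0]] ['img', 'z_map', 'fx', 'fy', 'cx', 'cy', 'camera_from_world']
top 492.11985774081217 492.11985774081217 321.1448578246491 196.6154324395457 [[0.0061, -0.9999, 0.0085, -0.0113], [0.9902, 0.0072, 0.1398, -0.5113], [-0.1398, 0.0076, 0.9901, -1.4963], [0.0, 0.0, 0.0, 1.0]] ['img', 'z_map', 'fx', 'fy', 'cx', 'cy', 'camera_from_world']
```

View pics/scene0.png

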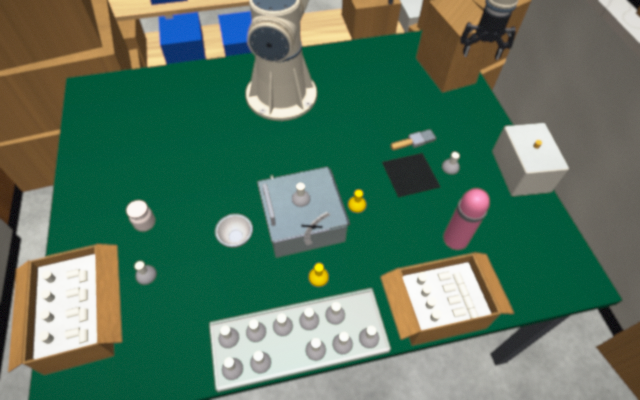

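View pics/top0.png

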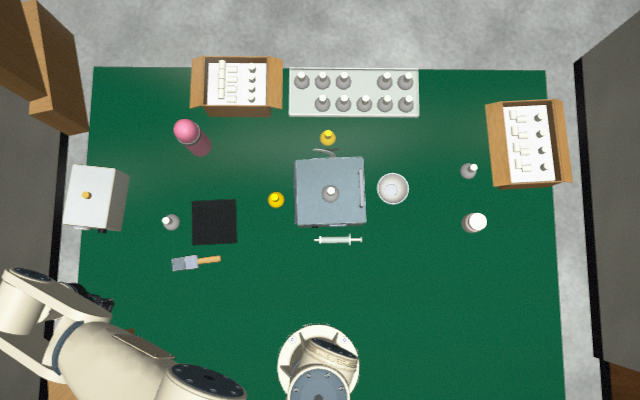

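The candidates for "the reflector" are:
- **Grey on the lid:** top view (331,192), scene (301,193).
- **Bench greys:** top (171,222), beside the pad, and (469,171), at the right.
- **Yellow look-alikes:** top (276,200) and (328,138).
- **Tray reflectors:** top edge of the top view.

Only the one at top (331,192) stands on the closed lid. The handle is at about top (362,188), the box's -y side. The quadrant is at (325,152), on the far +x side. The pad is at (214,222).

```bash
cat > h.py <<'E'
import numpy as np,cv2
from scipy.spatial.transform import Rotation as R
from workcell import state,cams,job,manip
def pose(s=None):
    s=s or state();q=s["tool_rot"];return np.array(s["position"]),R.from_quat([q[1],q[2],q[3],q[0]])
def cloud(d,p=None):
    z=d["z_map"];v,u=np.mgrid[:400,:640]
    P=np.dstack([(u-d["cx"])/d["fx"]*z,-(v-d["cy"])/d["fy"]*z,-z])
    if "camera_from_world" in d: T=np.linalg.inv(d["camera_from_world"])
    else:
        T=np.eye(4);T[:3,:3]=p[1].as_matrix();T[:3,3]=p[0];T=T@d["T_tool_cam"]
    W=P@T[:3,:3].T+T[:3,3];W[z==0]=np.nan;return W
def ray(d,u,v,h,p=None):
    if "camera_from_world" in d: T=np.linalg.inv(d["camera_from_world"])
    else:
        T=np.eye(4);T[:3,:3]=p[1].as_matrix();T[:3,3]=p[0];T=T@d["T_tool_cam"]
    r=T[:3,:3]@np.array([(u-d["cx"])/d["fx"],-(v-d["cy"])/d["fy"],-1]);return T[:3,3]+r*(h-T[2,3])/r[2]
def shift(target):  # tool-frame shift in cm
    p,r=pose();return (r.inv().apply(np.array(target)-p)*100).round(2)
E
python3 - <<'E'
from h import *
d=cams.snapshot("top");W=cloud(d);im=d["img"];hsv=cv2.cvtColor(im,cv2.COLOR_BGR2HSV)
def blob(m,name):
    m=m.astype(np.uint8);n,l,st,c=cv2.connectedComponentsWithStats(m)
    for i in range(1,n):
        if st[i,4]>15: 
            w=W[l==i];print(name,c[i].round(1),st[i,4],np.nanmedian(w,0).round(4),np.nanmin(w,0).round(3),np.nanmax(w,0).round(3))
X,Y,Z=W[...,0],W[...,1],W[...,2]
roi=(np.mgrid[:400,:640][1]>160)&(np.mgrid[:400,:640][1]<500)&(np.mgrid[:400,:640][0]<290)&(np.mgrid[:400,:640][0]>118)
lid=roi&(abs(Z-.095)<.006)
blob(lid,"lid")
m=lid.astype(np.uint8);cs,_=cv2.findContours(m,0,1);c=max(cs,key=cv2.contourArea)
Q=np.array([ray(d,*k[0],.095)[:2] for k in c],np.float32);print("lid rect",cv2.minAreaRect(Q*1000))
blob(roi&(Z>.12)&(Z<.2),"high")
pad=roi&(hsv[...,2]<50);blob(pad,"pad")
cs,_=cv2.findContours(pad.astype(np.uint8),0,1);c=max(cs,key=cv2.contourArea)
Q=np.array([ray(d,*k[0],.006)[:2] for k in c],np.float32);print("pad rect",cv2.minAreaRect(Q*1000))
blob(roi&(Z>.02)&(Z<.08),"mid")
cv2.imwrite("pics/crop1.png",cv2.resize(im[135:245,150:420],None,fx=2.9,fy=2.9,interpolation=2))
E
```

```text
lid [497.5 131.3] 92 [ 0.7099 -0.5468  0.0924] [ 0.664 -0.552  0.089] [ 0.749 -0.537  0.101]
lid [199.3 146. ] 27 [0.6517 0.36   0.096 ] [0.644 0.346 0.089] [0.677 0.39  0.1  ]
lid [498.4 151.8] 17 [ 0.6452 -0.5479  0.091 ] [ 0.63  -0.55   0.089] [ 0.657 -0.543  0.095]
lid [328.8 190.5] 3908 [ 0.523  -0.0282  0.0943] [ 0.42  -0.142  0.089] [0.629 0.075 0.101]
lid rect ((524.872802734375, -32.03942108154297), (204.63031005859375, 212.32408142089844), 2.33451247215271)
high [193.2 138. ] 282 [0.6562 0.3583 0.1673] [0.643 0.344 0.12 ] [0.702 0.41  0.2  ]
high [326.6 150.4] 84 [ 0.6281 -0.0235  0.1585] [ 0.625 -0.058  0.121] [0.637 0.017 0.187]
high [361.4 187.8] 156 [ 0.5232 -0.1234  0.1385] [ 0.471 -0.132  0.123] [ 0.58  -0.117  0.148]
high [330.7 191.4] 63 [ 0.5105 -0.0352  0.1536] [ 0.499 -0.048  0.121] [ 0.523 -0.021  0.165]
pad [213.6 221.8] 1867 [0.4327 0.3303 0.0053] [ 0.363  0.258 -0.006] [0.504 0.403 0.016]
pad rect ((433.96417236328125, 329.70074462890625), (136.445068359375, 136.8399200439453), 3.382936954498291)
mid [491.6 151.6] 198 [ 0.6513 -0.5314  0.0767] [ 0.542 -0.547 
[... 310 characters left out ...]
3.9 187.1] 369 [ 0.5474 -0.2411  0.0337] [ 0.491 -0.279  0.02 ] [ 0.587 -0.181  0.051]
mid [275.6 198.4] 86 [0.5031 0.1332 0.044 ] [0.489 0.118 0.02 ] [0.524 0.152 0.066]
mid [474.4 221.9] 355 [ 0.4321 -0.4721  0.072 ] [ 0.406 -0.508  0.021] [ 0.463 -0.451  0.08 ]
mid [168.7 220.8] 99 [0.4312 0.4576 0.0455] [0.415 0.446 0.02 ] [0.452 0.476 0.068]
mid [329.9 224.9] 131 [ 0.421  -0.0386  0.0559] [ 0.415 -0.138  0.022] [0.427 0.06  0.08 ]
mid [336.  239.1] 92 [ 0.3805 -0.0565  0.0223] [ 0.365 -0.102  0.02 ] [ 0.396 -0.005  0.031]
mid [188.2 258.6] 25 [0.3163 0.4003 0.022 ] [0.307 0.386 0.02 ] [0.329 0.413 0.025]
mid [193.6 263.3] 49 [0.3012 0.3796 0.0222] [0.289 0.361 0.02 ] [0.323 0.409 0.028]
```

View pics/crop1.png

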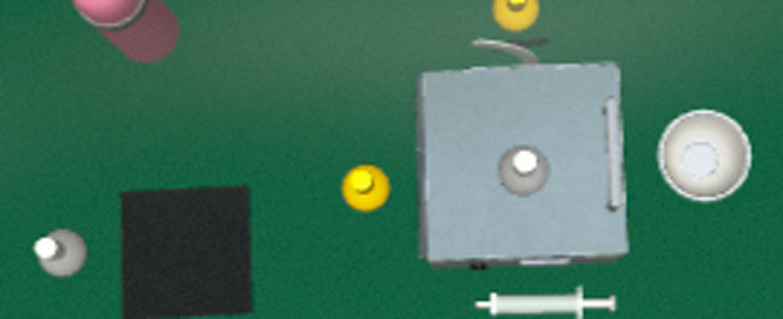

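The crop confirms it: the grey, white-capped reflector at crop (525,165) stands on the lid, with the handle at (612,155) and the yellow look-alikes off the lid. Next I'll refine the cap, the box yaw and the pointer using both views.

```bash
python3 - <<'E'
from h import *
d=cams.snapshot("top");e=cams.snapshot("scene")
for D,b in((d,(185,200,320,342)),(e,(178,198,288,316))):
    a,bb,c,f=b;sub=D["img"][a:bb,c:f];m=(sub.min(2)>205)
    n,l,st,cc=cv2.connectedComponentsWithStats(m.astype(np.uint8));i=1+np.argmax(st[1:,4]);u,v=cc[i]+[c,a]
    print("cap px",u,v,st[i,4],ray(D,u,v,.155).round(4),ray(D,u,v,.15).round(4))
W=cloud(d);Z=W[...,2]
H=W[(Z>.125)&(Z<.16)&(abs(W[...,0]-.525)<.035)&(abs(W[...,1]+.123)<.015)]
H=H[H[:,2]>.132]
vx,vy,x0,y0=cv2.fitLine((H[:,:2]*1000).astype(np.float32),cv2.DIST_HUBER,0,.01,.01).ravel();print("handle dir",np.degrees(np.arctan2(vy,vx)),x0,y0,np.percentile(H[:,2],95))
cv2.imwrite("pics/scene_crop.png",cv2.resize(e["img"][165:260,250:360],None,fx=6,fy=6,interpolation=cv2.INTER_CUBIC))
W=cloud(e);g=cv2.cvtColor(e["img"],cv2.COLOR_BGR2GRAY)[205:245,295:335]
for (v,u) in np.argwhere(g<70): print((u+295,v+205),g[v,u],W[v+205,u+295].round(3),end=" ")
E
```

```text
cap px 330.5777777777778 190.04444444444445 45 [ 0.5138 -0.034   0.155 ] [ 0.5146 -0.0341  0.15  ]
cap px 300.0 185.87755102040816 49 [ 0.513  -0.0325  0.155 ] [ 0.5095 -0.0319  0.15  ]
handle dir 2.7433412 524.47516 -124.32742 0.14397678038530198
(np.int64(313), np.int64(225)) 67 [ 0.633 -0.024  0.147] (np.int64(314), np.int64(225)) 61 [ 0.635 -0.021  0.148] (np.int64(310), np.int64(226)) 64 [ 0.639 -0.033  0.156] (np.int64(311), np.int64(226)) 57 [ 0.637 -0.029  0.15 ] (np.int64(312), np.int64(226)) 48 [ 0.636 -0.027  0.148] (np.int64(313), np.int64(226)) 43 [ 0.636 -0.024  0.147] (np.int64(314), np.int64(226)) 42 [ 0.638 -0.022  0.149] (np.int64(315), np.int64(226)) 49 [ 0.639 -0.02   0.15 ] (np.int64(316), np.int64(226)) 62 [ 0.639 -0.017  0.149] (np.int64(311), np.int64(227)) 67 [ 0.638 -0.03   0.147] (np.int64(312), np.int64(227)) 50 [ 0.64  -0.028  0.15 ] (np.int64(313), np.int64(227)) 42 [ 0.64  -0.025  0.149] (np.int64(314), np.int64(227)) 46 [ 0.64  -0.022  0.147] (np.int64(315), np.int64(227)) 63 [ 0.639 -0.02   0.146]
```

View pics/scene_crop.png

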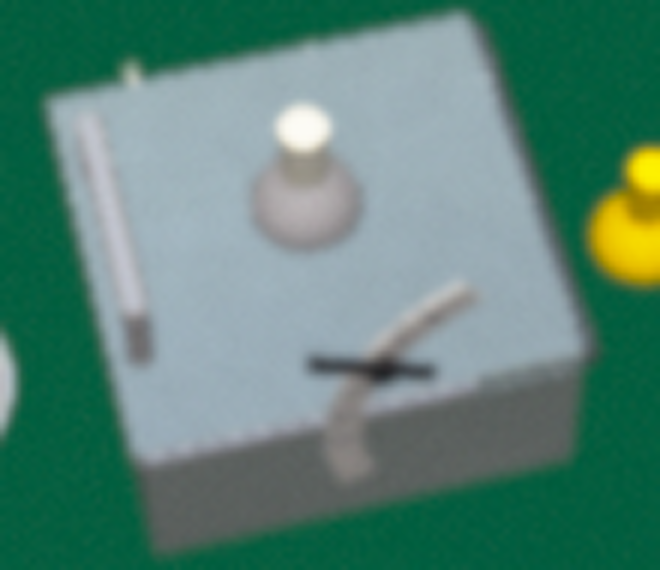

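The scene crop shows the pointer from about (301,226) to (322,227) px, lying across the quadrant. Next I'll go above the cap.

```bash
python3 - <<'E'
from h import *
p,r=pose();y=r.apply([0,1,0]);print(shift([.505,-.033,.29]),"yaw",np.arctan2(y[1],y[0])-(np.pi/2+.045))
E
```

```text
[-48.43 -47.79  -5.87] yaw -0.40481303156580717
```

```bash
python3 -m pendant '[[[8.5,-10,-10,-5.9,-0.1],[8.5,-48.4,-47.8,-5.9,-0.4],[8.5,-48.4,-47.8,-5.9,-0.4],[8.5,-48.4,-47.8,-5.9,-0.4],[8.5,-48.4,-47.8,-5.9,-0.4],[8.5,-48.4,-47.8,-5.9,-0.4],[8.5,-48.4,-47.8,-5.9,-0.4],[8.5,-48.4,-47.8,-5.9,-0.4],[8.5,-48.4,-47.8,-5.9,-0.4],[8.5,-48.4,-47.8,-5.9,-0.4],[8.5,-48.4,-47.8,-5.9,-0.4],[8.5,-48.4,-47.8,-5.9,-0.4],[8.5,-48.4,-47.8,-5.9,-0.4],[8.5,-48.4,-47.8,-5.9,-0.4],[8.5,-48.4,-47.8,-5.9,-0.4],[8.5,-48.4,-47.8,-5.9,-0.4],[8.5,-48.4,-47.8,-5.9,-0.4],[8.5,-48.4,-47.8,-5.9,-0.4]]]' 30
python3 - <<'E'
from h import *
p=pose();d=cams.snapshot("wrist");cv2.imwrite("pics/w1.png",d["img"]);print(p[0],d["T_tool_cam"].round(3).tolist(),d["fx"])
y=p[1].apply([0,1,0]);print(y)
np.savez("w1.npz",img=d["img"],z=d["z_map"])
im=d["img"];W=cloud(d,p);Z=W[...,2]
m=((im.min(2)>200)&(Z>.14)&(Z<.175)).astype(np.uint8);n,l,st,cc=cv2.connectedComponentsWithStats(m)
for i in range(1,n):
    if st[i,4]>100: print(cc[i],st[i,4],np.nanmedian(W[l==i],0),ray(d,*cc[i],.157,p))
E
```

```text
time_s: 2.05
position: [0.5043, -0.0318, 0.2902]
tool_rot: [-0.0, -0.021, 1.0, 0.0]
contact_force: [-0.4, -0.1, 0.6]
opening: 0.0848
grip_force: 0.0
[ 0.50427748 -0.03175896  0.29021192] [[-0.0, 0.945, 0.327, 0.084], [1.0, -0.0, 0.001, -0.0], [0.001, 0.327, -0.945, -0.142], [0.0, 0.0, 0.0, 1.0]] 345.63786828038224
[-4.16155703e-02  9.99133677e-01  1.99319565e-04]
[314.82832618 198.7167382 ] 466 [ 0.51461621 -0.0332809   0.15660752] [ 0.51450946 -0.03320509  0.157     ]
```

View pics/w1.png

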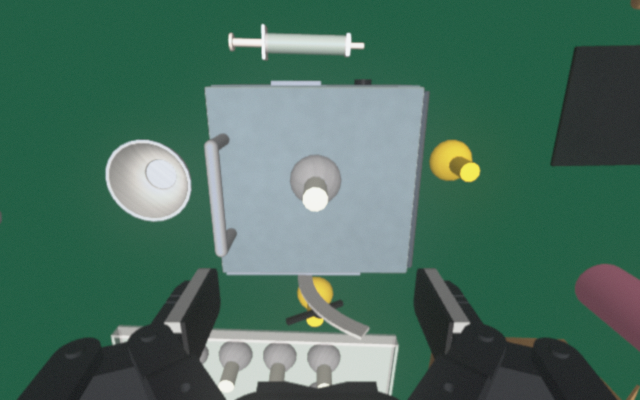

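The wrist view agrees with the other views: cap at (315,199), handle (212,145)-(222,252), and pointer (288,321)-(342,302) next to the quadrant. Now I'll work out the grasp shift and take first handle and pointer estimates from this view.

```bash
python3 - <<'E'
from h import *
print(shift([.5145,-.0333,.127]))
p=pose();d=cams.snapshot("wrist");W=cloud(d,p);Z=W[...,2];im=d["img"]
H=(Z>.128)&(Z<.16);H[:130]=0;H[265:]=0;H[:,:195]=0;H[:,240:]=0
P=W[H];vx,vy,x0,y0=cv2.fitLine((P[:,:2]*1000).astype(np.float32),cv2.DIST_HUBER,0,.01,.01).ravel()
print("handle",np.degrees(np.arctan2(vy,vx)),x0,y0,P.min(0),P.max(0),np.percentile(P[:,2],[50,95]),len(P))
L=((abs(Z-.095)<.004)&(W[...,0]>.4)&(W[...,0]<.65)&(abs(W[...,1]+.03)<.13)).astype(np.uint8)
c=max(cv2.findContours(L,0,1)[0],key=cv2.contourArea);print("lid",cv2.minAreaRect(np.array([ray(d,*k[0],.095,p)[:2]*1000 for k in c],np.float32)))
g=im.max(2)<60;g[:296]=0;g[328:]=0;g[:,:284]=0;g[:,348:]=0
vv,uu=np.nonzero(g);Q=W[g];ok=(Q[:,2]>.1)&(Q[:,2]<.22);Q=Q[ok];uu=uu[ok];vv=vv[ok]
print("ptr",len(Q),uu.min(),uu.max(),vv.min(),vv.max(),Q.min(0),Q.max(0))
c=Q.mean(0);dirn=np.linalg.svd(Q-c)[2][0];print(c,dirn,"angle",np.arctan2(abs(dirn[2]),np.hypot(*dirn[:2])))
E
```

```text
[-1.01 -0.2  16.33]
handle 2.2762933 522.62634 -121.326836 [ 0.47184434 -0.13022358  0.12812699] [ 0.58221558 -0.11468627  0.14284514] [0.13930393 0.14112194] 1592
lid ((525.05908203125, -33.83367919921875), (199.5946807861328, 204.53453063964844), 2.305957555770874)
ptr 136 287 341 301 323 [ 0.63087489 -0.05466593  0.13213159] [ 0.63788559 -0.00180086  0.16372103]
[ 0.63390898 -0.03435078  0.15138391] [ 0.0419918  -0.87217205  0.48739369] angle 0.5091024190958514
```

```bash
python3 -m pendant '[[[8.5,-1,-0.2,4,0],[8.5,-1,-0.2,9,0],[8.5,-1,-0.2,13,0],[8.5,-1,-0.2,15.5,0],[8.5,-1,-0.2,16.3,0],[8.5,-1,-0.2,16.3,0],[5,-1,-0.2,16.3,0],[3,-1,-0.2,16.3,0],[2.5,-1,-0.2,16.3,0],[1.8,-1,-0.2,16.3,0],[1.5,-1,-0.2,16.3,0],[1.5,-1,-0.2,16.3,0],[1.5,-1,-0.2,16.3,0],[1.5,-1,-0.2,16.3,0],[1.5,-1,-0.2,16.3,0]]]' 30
python3 - <<'E'
from h import *
p=pose();d=cams.snapshot("wrist");cv2.imwrite("pics/w2.png",d["img"]);print(p[0],state()["contact_force"])
E
```

```text
time_s: 3.65
position: [0.5152, -0.0345, 0.128]
tool_rot: [0.0, -0.02, 1.0, -0.0]
contact_force: [-1.1, -0.1, 6.7]
opening: 0.0211
grip_force: 30.0
[ 0.51524743 -0.03453577  0.1279723 ] [-1.73388095 -0.04291749  6.14340122]
```

```bash
python3 -m pendant '[[[1.5,0,0,-0.5,0],[1.5,0,0,-1.5,0],[1.5,0,0,-4,0],[1.5,0,0,-8,0],[1.5,0,0,-10,0],[1.5,0,0,-10,0]]]'
python3 - <<'E'
from h import *
print(shift([.434,.331,.228]),shift([.434,.331,.040]))
p=pose();d=cams.snapshot("wrist");cv2.imwrite("pics/w2.png",d["img"])
E
```

```text
time_s: 4.3
position: [0.5168, -0.0345, 0.231]
tool_rot: [0.003, -0.02, 1.0, -0.0]
contact_force: [-0.4, 0.3, -1.0]
opening: 0.021
grip_force: 29.5
[ 6.8  36.86  0.24] [ 6.92 36.87 19.04]
```

View pics/w2.png

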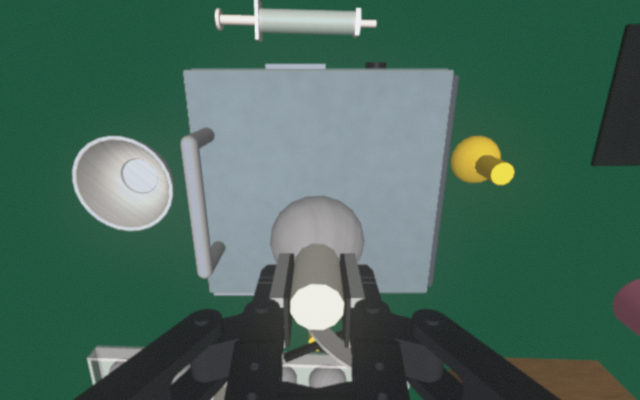

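The reflector hangs upright between the pads, with its cap at (317,300). Carrying it to the pad.

```bash
python3 -m pendant '[[[1.5,0.3,1.5,0,0],[1.5,0.8,4.5,0,0],[1.5,1.5,8.5,0,0],[1.5,2.4,13,0,0],[1.5,3.2,17.5,0,0],[1.5,4.1,22,0,0],[1.5,4.9,26.5,0,0],[1.5,5.7,31,0,0],[1.5,6.3,34,0,0],[1.5,6.7,36,0,0],[1.5,6.9,36.9,0,0],[1.5,6.9,36.9,0,0],[1.5,6.9,36.9,4,0],[1.5,6.9,36.9,8,0],[1.5,6.9,36.9,12,0],[1.5,6.9,36.9,15,0],[1.5,6.9,36.9,17,0],[1.5,6.9,36.9,17.5,0],[1.5,6.9,36.9,17.5,0]]]'
python3 - <<'E'
from h import *
print(shift([.434,.331,.0395]),state()["contact_force"],pose()[0])
E
```

```text
time_s: 6.25
position: [0.4308, 0.3304, 0.0517]
tool_rot: [-0.001, -0.02, 1.0, -0.001]
contact_force: [0.1, -0.2, -0.2]
opening: 0.0212
grip_force: 29.6
[-0.32  0.05  1.22] [ 0.0678267  -0.21194845 -0.21402118] [0.43082175 0.33036294 0.05174835]
```

Lowering slowly until contact.

```bash
python3 -m pendant '[[[1.5,0,0,0.4,0],[1.5,0,0,0.8,0],[1.5,0,0,1.0,0],[1.5,0,0,1.1,0],[1.5,0,0,1.1,0]]]'
```

```text
time_s: 6.75
position: [0.4311, 0.3316, 0.0414]
tool_rot: [0.0, -0.02, 1.0, 0.0]
contact_force: [-1.3, -0.1, -0.1]
opening: 0.0212
grip_force: 29.6
```

```bash
python3 -m pendant '[[[1.5,0,0,0.1,0],[1.5,0,0,0.2,0],[1.5,0,0,0.2,0],[1.5,0,0,0.2,0]]]'
```

```text
time_s: 7.15
position: [0.4311, 0.3316, 0.0394]
tool_rot: [0.0, -0.02, 1.0, 0.0]
contact_force: [-0.5, 0.3, 0.3]
opening: 0.0207
grip_force: 29.6
```

```bash
python3 -m pendant '[[[1.5,0,0,0.1,0],[1.5,0,0,0.2,0],[1.5,0,0,0.2,0],[1.5,0,0,0.2,0]]]'
```

```text
time_s: 7.55
position: [0.4312, 0.3317, 0.0392]
tool_rot: [0.0, -0.02, 1.0, 0.0]
contact_force: [-7.2, -3.9, 25.9]
opening: 0.0214
grip_force: 32.3
```

It has touched down. I'll unload the contact force, open gradually and rise.

```bash
python3 -m pendant '[[[1.5,0,0,-0.15,0],[1.5,0,0,-0.15,0],[2.3,0,0,-0.15,0],[2.6,0,0,-0.15,0],[3.2,0,0,-0.15,0],[4.5,0,0,-0.15,0],[7,0,0,-0.3,0],[8.5,0,0,-0.3,0],[8.5,0,0,-0.5,0],[8.5,0,0,-3,0],[8.5,0,0,-8,0],[8.5,0,0,-13,0],[8.5,0,0,-18,0],[8.5,0,0,-20,0],[8.5,0,0,-20,0]]]'
python3 - <<'E'
from h import *
p=pose();d=cams.snapshot("wrist");cv2.imwrite("pics/w3.png",d["img"]);W=cloud(d,p);Z=W[...,2];im=d["img"]
m=((im.min(2)>190)&(Z>.05)&(Z<.08)).astype(np.uint8);n,l,st,cc=cv2.connectedComponentsWithStats(m)
for i in range(1,n):
    if st[i,4]>100: print(cc[i],st[i,4],np.nanmedian(W[l==i],0))
b=np.array([.5245,-.031]);c,s=np.cos(.04),np.sin(.04)
h=b+np.array([[c,-s],[s,c]])@[0,-.09];print("handle",h)
print("above handle",shift([*h,.29]),p[0])
E
```

```text
time_s: 9.05
position: [0.4327, 0.3328, 0.2413]
tool_rot: [0.003, -0.02, 1.0, 0.002]
contact_force: [1.2, -0.1, -0.2]
opening: 0.085
grip_force: 0.0
[314.75118483 170.81990521] 422 [0.42991628 0.33121628 0.06779483]
[452.88607595 178.61772152] 395 [0.43420414 0.46493174 0.06159059]
handle [ 0.52809904 -0.12092801]
above handle [ -7.83 -45.63  -5.18] [0.43267912 0.33275439 0.24130864]
```

View pics/w3.png

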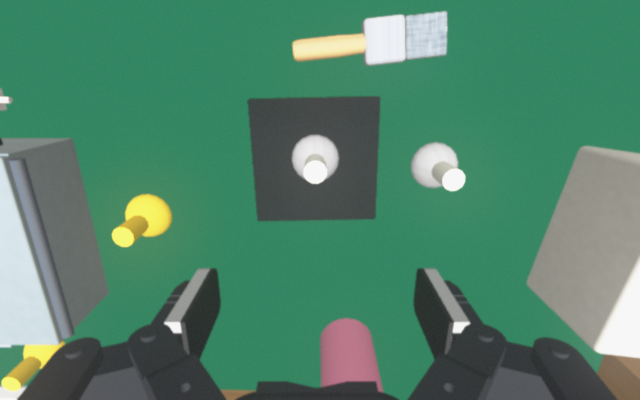

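The reflector stands upright at the centre of the pad, with its cap at (315,171). Reflector_b at (436,165) is undisturbed. Next I'll go to a viewpoint back from the quadrant and measure the pointer from there.

```bash
python3 -m pendant '[[[8.5,0,-4,0,0],[8.5,-1,-9,0,0],[8.5,-2,-14,0,0],[8.5,-2.5,-19,0,0],[8.5,-3,-24,0,0],[8.5,-3.5,-29,0,0],[8.5,-3.8,-33,0,0],[8.5,-4,-36,0,0],[8.5,-4,-37,0,0],[8.5,-4,-37,0,0],[8.5,-4,-37,0,0],[8.5,-4,-37,0,0]]]'
cat > ptr.py <<'E'
from h import *
from scipy.ndimage import label
b=np.array([.5248,-.031]);c,s=np.cos(.04),np.sin(.04);B=np.array([[c,-s,0],[s,c,0],[0,0,1]])
O=np.array([*b,0])+B@[0,.1,.085]   # hinge point
def toplane(d,uv,p=None,X=.1115):
    T=np.linalg.inv(d["camera_from_world"]) if p is None else None
    if p is not None:
        T=np.eye(4);T[:3,:3]=p[1].as_matrix();T[:3,3]=p[0];T=T@d["T_tool_cam"]
    o=B.T@(T[:3,3]-O);uv=np.atleast_2d(uv)
    r=np.c_[(uv[:,0]-d["cx"])/d["fx"],-(uv[:,1]-d["cy"])/d["fy"],-np.ones(len(uv))]@T[:3,:3].T@B
    return o+r*((X-o[0])/r[:,0])[:,None]
def project(d,P,p=None):  # lid-frame closed point -> pixel
    T=np.linalg.inv(d["camera_from_world"]) if p is None else None
    if p is not None:
        T=np.eye(4);T[:3,:3]=p[1].as_matrix();T[:3,3]=p[0];T=T@d["T_tool_cam"]
    q=(B@P+O-T[:3,3])@T[:3,:3];return q[0]/-q[2]*d["fx"]+d["cx"],-q[1]/-q[2]*d["fy"]+d["cy"]
def measure(d,p=None,thr=65):
    u0,v0=map(int,project(d,np.array([.1115,-.117*np.cos(.55),.005+.117*np.sin(.55)]),p))
    g=d["img"].max(2)<thr;w=45 if p is not None else 22
    k=np.zeros_like(g);k[max(v0-w,0):v0+w,u0-w:u0+w]=1;l,n=label(g&k)
    sz=np.bincount(l.ravel())[1:];i=1+np.argmax(sz);v,u=np.nonzero(l==i)
    uv=np.c_[u,v].astype(np.float32);Q=toplane(d,uv,p)[:,1:]
    m=Q.mean(0);vx,vy,_,_=cv2.fitLine((Q*1000).astype(np.float32),cv2.DIST_L2,0,.01,.01).ravel()
    if vx>0: vx,vy=-vx,-vy
    t=(Q-m)@[vx,vy]
    print("near",u0,v0,"n",len(u),"u",u.min(),u.max(),"v",v.min(),v.max(),"dir angle",round(float(np.arctan2(vy,-vx)),4),"radial angle of mid",round(float(np.arctan2(m[1]-.005,-m[0])),4),"mid r",np.hypot(m[0],m[1]-.005).round(4),"len",np.ptp(t).round(4))
E
python3 - <<'E'
from ptr import *
p=pose();d=cams.snapshot("wrist");print(p[0]);e=cams.snapshot("scene")
for t in(50,65,80): measure(d,p,t);measure(e,None,t)
cv2.imwrite("pics/w4.png",d["img"])
print(shift([.528,-.121,.25]))
E
```

```text
time_s: 10.3
position: [0.4856, -0.0353, 0.2368]
tool_rot: [-0.0, -0.021, 1.0, 0.0]
contact_force: [-0.5, -0.4, -0.1]
opening: 0.0853
grip_force: 0.0
[ 0.48561056 -0.03528367  0.23684387]
near 320 374 n 1478 u 275 364 v 369 399 dir angle -0.0421 radial angle of mid 0.6478 mid r 0.1277 len 0.0731
near 312 225 n 6 u 312 314 v 226 227 dir angle 1.0709 radial angle of mid 0.5102 mid r 0.1118 len 0.0089
near 320 374 n 1592 u 275 364 v 369 399 dir angle -0.0482 radial angle of mid 0.6423 mid r 0.1275 len 0.0733
near 312 225 n 10 u 310 315 v 225 227 dir angle 0.6272 radial angle of mid 0.5213 mid r 0.1131 len 0.0141
near 320 374 n 1645 u 275 364 v 368 399 dir angle -0.0516 radial angle of mid 0.6401 mid r 0.1273 len 0.0733
near 312 225 n 21 u 307 317 v 225 228 dir angle 0.5272 radial angle of mid 0.5173 mid r 0.1135 len 0.0282
[-3.86 -8.73 -1.29]
```

View pics/w4.png

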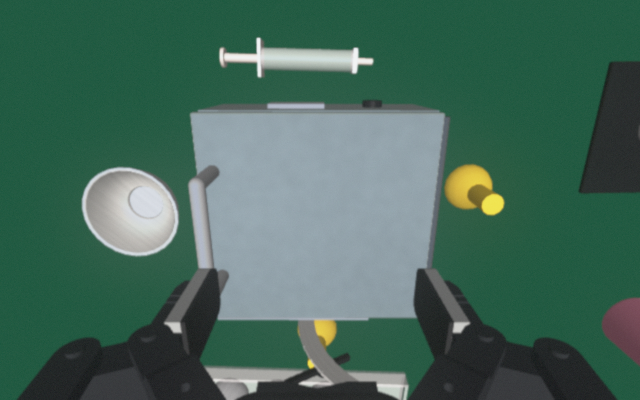

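The gripper hides the pointer here: only (290,380)-(350,355) is visible. I'll go higher and further forward.

```bash
python3 -m pendant '[[[8.5,-1,-1,-3,0],[8.5,-4,-3,-7,0],[8.5,-5.5,-4,-9,0],[8.5,-5.5,-4,-9,0],[8.5,-5.5,-4,-9,0]]]'
python3 - <<'E'
from ptr import *
p=pose();d=cams.snapshot("wrist");print(p[0]);e=cams.snapshot("scene")
for t in(50,65,80,95): measure(d,p,t)
for t in(80,90,100): measure(e,None,t)
W=cloud(d,p);u0,v0=map(int,project(d,np.array([.1115,-.1,.066]),p))
g=d["img"].max(2)<65;k=np.zeros_like(g);k[v0-40:v0+40,u0-45:u0+45]=1;Q=W[g&k];Q=(Q[(Q[:,2]>.1)&(Q[:,2]<.22)]-O)@B;c=Q.mean(0);q=np.linalg.svd(Q-c)[2][0]
print("depth",len(Q),c,np.arctan2(q[2],-q[1]),np.arctan2(c[2]-.005,-c[1]))
print(shift([.528,-.121,.25]))
cv2.imwrite("pics/w5.png",cv2.resize(d["img"][v0-60:v0+60,u0-80:u0+80],None,fx=4,fy=4))
E
```

```text
time_s: 10.9
position: [0.5423, -0.0737, 0.327]
tool_rot: [-0.0, -0.02, 1.0, 0.0]
contact_force: [-0.5, 0.7, -1.4]
opening: 0.0851
grip_force: 0.0
[ 0.54234093 -0.07368189  0.32700239]Traceback (most recent call last):
  File "<stdin>", line 3, in <module>
  File "ptr.py", line 21, in measure
    sz=np.bincount(l.ravel())[1:];i=1+np.argmax(sz);v,u=np.nonzero(l==i)
                                      ~~~~~~~~~^^^^
    return _wrapfunc(a, 'argmax', axis=axis, out=out, **kwds)
    return bound(*args, **kwds)
ValueError: attempt to get argmax of an empty sequence
```

```bash
python3 - <<'E'
from ptr import *
p=pose();d=cams.snapshot("wrist");e=cams.snapshot("scene")
for t in(60,70,80,95):
    try: measure(d,p,t)
    except Exception as x: print(t,x)
for t in(80,90,100): measure(e,None,t)
W=cloud(d,p);u0,v0=map(int,project(d,np.array([.1115,-.1,.066]),p))
g=d["img"].max(2)<75;k=np.zeros_like(g);k[v0-40:v0+40,u0-45:u0+45]=1;Q=W[g&k];Q=(Q[(Q[:,2]>.1)&(Q[:,2]<.22)]-O)@B;c=Q.mean(0);q=np.linalg.svd(Q-c)[2][0]
print("depth",len(Q),c,np.arctan2(q[2],-q[1]),np.arctan2(c[2]-.005,-c[1]))
print(shift([.528,-.121,.25]))
E
```

```text
near 358 265 n 69 u 332 354 v 262 271 dir angle 0.5277 radial angle of mid 0.4987 mid r 0.1323 len 0.03
near 358 265 n 122 u 331 362 v 262 271 dir angle 0.4081 radial angle of mid 0.5095 mid r 0.1309 len 0.0327
near 358 265 n 142 u 330 362 v 262 272 dir angle 0.3773 radial angle of mid 0.5117 mid r 0.1308 len 0.033
near 358 265 n 181 u 330 364 v 261 273 dir angle 0.3673 radial angle of mid 0.5164 mid r 0.1308 len 0.0355
near 312 225 n 19 u 308 317 v 225 228 dir angle 0.4839 radial angle of mid 0.521 mid r 0.1129 len 0.0255
near 312 225 n 33 u 303 319 v 225 228 dir angle 0.5261 radial angle of mid 0.5204 mid r 0.1158 len 0.05
near 312 225 n 423 u 290 333 v 231 246 dir angle 0.3191 radial angle of mid -0.2561 mid r 0.0911 len 0.1403
depth 170 [ 0.11006725 -0.10679123  0.06650517] 0.511134812949392 0.522539218346969
[ 1.51 -4.68  7.61]
```

The estimates agree on a pointer angle of about 0.515 rad. Going down over the handle now.

```bash
python3 -m pendant '[[[8.5,1.5,-4.7,2,0],[8.5,1.5,-4.7,7,0],[8.5,1.5,-4.7,12,0],[8.5,1.5,-4.7,16,0],[8.5,1.5,-4.7,19,0],[8.5,1.5,-4.7,20.5,0],[8.5,1.5,-4.7,21,0],[8.5,1.5,-4.7,21,0]]]' 40
python3 - <<'E'
from h import *
print(shift([.528,-.121,.1165]),pose()[0])
E
```

```text
time_s: 11.9
position: [0.5287, -0.1215, 0.1167]
tool_rot: [-0.001, -0.02, 1.0, 0.0]
contact_force: [0.2, -0.3, -0.4]
opening: 0.085
grip_force: 0.0
[0.06 0.05 0.02] [ 0.52866777 -0.1215118   0.11669569]
```

```bash
python3 -m pendant '[[[6,0,0,0,0],[4,0,0,0,0],[2,0,0,0,0],[0.8,0,0,0,0],[0.8,0,0,0,0],[0.8,0,0,0,0],[0.8,0,0,0,0],[0.8,0,0,0,0],[0.8,0,0,0,0],[0.8,0,0,0,0]]]' 60
python3 - <<'E'
from ptr import *
p=pose();print(p[0],state()["contact_force"])
P0=p[0]
for a in(.1,.2,.3,.4,.515):
    # grasp pt assumed at bar axis: closed (-.19,.05)
    y=-.19*np.cos(a)+.05*np.sin(a);z=.19*np.sin(a)+.05*np.cos(a)
    dl=B@[0,y+.19,z-.05];print(a,(p[1].inv().apply(dl)*100).round(2))
E
```

```text
time_s: 12.9
position: [0.5296, -0.1223, 0.1175]
tool_rot: [0.0, -0.02, 1.0, -0.0]
contact_force: [-2.0, -5.2, 5.2]
opening: 0.0097
grip_force: 58.7
[ 0.52957956 -0.12229852  0.11753915] [-2.00850825 -5.19939256  5.18605875]
0.1 [-0.    0.59 -1.87]
0.2 [-0.    1.37 -3.68]
0.3 [-0.    2.32 -5.39]
0.4 [-0.    3.44 -7.01]
0.515 [-0.01  4.92 -8.71]
```

```bash
python3 -m pendant '[[[0.5,0,0.1,-0.4,0],[0.5,0,0.25,-0.9,0],[0.5,0,0.4,-1.4,0],[0.5,0,0.6,-1.9,0],[0.5,0,0.6,-1.9,0],[0.5,0,0.6,-1.9,0]]]' 80
python3 - <<'E'
from ptr import *
p=pose();d=cams.snapshot("top");W=cloud(d);Q=(W.reshape(-1,3)-O)@B
m=(abs(Q[:,0])<.08)&(Q[:,1]<-.02)&(Q[:,1]>-.15)&(Q[:,2]<.09)&(Q[:,2]>-.02)
f=np.polyfit(-Q[m,1],Q[m,2],1);print(np.arctan(f[0]),f[1],m.sum(),state()["contact_force"])
E
```

```text
time_s: 13.5
position: [0.5293, -0.1167, 0.1359]
tool_rot: [0.0, -0.02, 1.0, -0.001]
contact_force: [1.8, -8.0, -4.4]
opening: 0.0093
grip_force: 78.0
0.09234176335059507 0.009329970637365627 1860 [ 1.9107744  -8.54333902 -5.16745684]
```

The lid is following. I'll continue along the arc to 0.4 rad and check.

```bash
python3 -m pendant '[[[0.5,0,0.35,-0.9,0],[0.5,0,0.8,-1.8,0],[0.5,0,1.25,-2.65,0],[0.5,0,1.7,-3.5,0],[0.5,0,2.25,-4.3,0],[0.5,0,2.8,-5.1,0],[0.5,0,2.8,-5.1,0],[0.5,0,2.8,-5.1,0]]]' 80
cat > lid.py <<'E'
from ptr import *
p=pose();P0=np.array([.5296,-.1223,.1175])
d=cams.snapshot("top");W=cloud(d);Q=(W.reshape(-1,3)-O)@B
m=(abs(Q[:,0])<.085)&(Q[:,1]<-.02)&(Q[:,1]>-.125)&(Q[:,2]<.12)&(Q[:,2]>-.02)
f=np.polyfit(-Q[m,1],Q[m,2],1);r=abs(Q[m,2]-np.polyval(f,-Q[m,1]));k=r<.006;f=np.polyfit(-Q[m,1][k],Q[m,2][k],1)
print("top depth",np.arctan(f[0]),f[1],k.sum(),state()["contact_force"])
g=B.T@(p[0]-P0);ch=np.hypot(g[1],g[2]);print("tcp",g*1000,"angle by chord",2*np.arcsin(ch/2/.1965),"by direction",np.arctan2(.05+g[2],.19-g[1])-np.arctan2(.05,.19),"radius",np.hypot(.05+g[2],.19-g[1]))
E
python3 lid.py
```

```text
time_s: 14.35
position: [0.5281, -0.0897, 0.1875]
tool_rot: [0.0, -0.021, 1.0, -0.002]
contact_force: [-0.6, -12.2, 1.1]
opening: 0.0091
grip_force: 78.6
top depth 0.3821098713134729 0.00890105179954267 1350 [  0.37746472 -13.03820867   1.73077746]
tcp [-0.16955161 32.62263323 69.97743298] angle by chord 0.3954885146907839 by direction 0.3940378578663283 radius 0.1978944668126701
```

```bash
python3 -m pendant '[[[0.5,0,0.2,-0.45,0],[0.5,0,0.5,-0.9,0],[0.5,0,0.9,-1.3,0],[0.5,0,1.35,-1.7,0],[0.5,0,1.35,-1.7,0],[0.5,0,1.35,-1.7,0]]]' 80
python3 lid.py; python3 - <<'E'
from ptr import *
e=cams.snapshot("scene");cv2.imwrite("pics/s2.png",cv2.resize(e["img"][170:255,265:345],None,fx=7,fy=7,interpolation=cv2.INTER_CUBIC))
for a in(.50,.515,.53): print(a,[np.round(project(e,np.array([.0995,-r*np.cos(a)+h*np.sin(a),r*np.sin(a)+h*np.cos(a)])),1) for r,h in((.206,0),(.206,.01),(.02,0),(.02,.01))])
E
```

```text
time_s: 15.0
position: [0.5278, -0.0761, 0.2044]
tool_rot: [0.0, -0.02, 1.0, -0.002]
contact_force: [-0.6, -12.6, 2.0]
opening: 0.0093
grip_force: 78.5
top depth 0.48793296161389726 0.00923729487274392 1150 [ -0.03436996 -12.31092523   0.7280836 ]
tcp [1.93365966e-03 4.62275318e+01 8.69470751e+01] angle by chord 0.5065285890656382 by direction 0.5037653156049727 radius 0.19855735694660617
0.5 [array([278.9, 221.7]), array([280.6, 219.4]), array([340.9, 225.7]), array([342.8, 223.6])]
0.515 [array([279.4, 221. ]), array([281.2, 218.7]), array([340.9, 225.6]), array([342.9, 223.6])]
0.53 [array([280. , 220.3]), array([281.8, 218. ]), array([341. , 225.6]), array([343. , 223.5])]
```

View pics/s2.png

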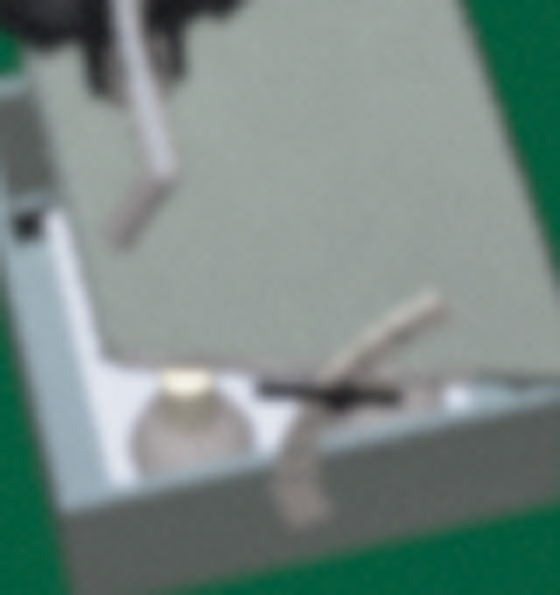

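The crop shows the lid edge running (105,358)-(555,382) and the pointer (258,388)-(400,397), nearly parallel, with the fingers on the bar. I'll measure both to sub-pixel in this view.

```bash
python3 - <<'E'
from ptr import *
D=[cams.snapshot("scene") for _ in range(6)];e=D[0];I=np.mean([x["img"].astype(float).mean(2) for x in D],0);np.save("I.npy",I)
for a in(.515,):
  for u in(284,288,294,300,304,308,316,320,326,336): print(u,I[214:234,u].round().astype(int))
def px(x,r,h,a): return np.round(project(e,np.array([x,-r*np.cos(a)+h*np.sin(a),r*np.sin(a)+h*np.cos(a)])),2)
for a in(.49,.515,.54):
  print(a,"ptr",px(.1115,.148,.005,a),px(.1115,.086,.005,a),"lid top edge",[px(.099,r,.01,a) for r in(.2,.15,.1,.05)],"bot",[px(.099,r,0,a) for r in(.2,.15,.1)])
E
```

```text
284 [156 156 156 155 154 152 154 160 178 210 227 230 229 225 217 203 184 171
 164 160]
288 [155 155 156 155 154 153 152 154 172 204 217 197 163 144 142 145 153 163
 170 172]
294 [156 156 156 157 155 153 148 146 162 196 211 188 151 135 133 135 141 152
 164 170]
300 [155 155 156 156 156 155 152 150 154 170 192 204 210 215 211 194 176 164
 158 156]
304 [156 156 155 155 155 154 153 154 149 139 120  89 112 176 219 229 227 222
 211 193]
308 [156 156 156 156 156 155 155 153 146 136 117  85  78 113 137 135 126 125
 126 124]
316 [155 155 159 164 166 161 147 131 122 118 105  80  59  79 120 150 163 162
 150 126]
320 [166 174 170 154 137 132 134 142 152 149 128 100  74  85 128 159 166 154
 130 105]
326 [148 135 135 142 149 152 153 153 150 141 135 140 148 153 156 157 144 119
  98  91]
336 [153 152 152 152 152 152 152 151 142 127 125 144 161 159 139 110  94  90
  91  90]
0.49 ptr [301.12 226.24] [322.03 227.36] lid top edge [array([282.37, 219.84]), array([300.11, 220.92]), array([317.06, 221.94]), array([333.26, 222.93])] bot [array([280.68, 222.11]), array([298.36, 223.13]), array([315.25, 224.1 ])]
0.515 ptr [301.83 225.43] [322.48 226.91] lid top edge [array([283.33, 218.71]), array([300.88, 220.09]), array([317.61, 221.41]), array([333.58, 222.67])] bot [array([281.54, 220.98]), array([299.03, 222.31]), array([315.71, 223.57])]
0.54 ptr [302.58 224.62] [322.94 226.45] lid top edge [array([284.35, 217.57]), array([301.68, 219.26]), array([318.18, 220.87]), array([333.91, 222.41])] bot [array([282.46, 219.85]), array([299.74, 221.48]), array([316.2 , 223.03])]
```

```bash
cat > both.py <<'E'
from ptr import *
p=pose()
def plane(Q,m):
    for _ in range(4):
        A=np.c_[Q[m][:,:2],np.ones(m.sum())];f=np.linalg.lstsq(A,Q[m][:,2],rcond=None)[0];m=m&(abs(Q[:,2]-Q[:,:2]@f[:2]-f[2])<.004)
    return f,m.sum()
for n in("top","scene","wrist"):
    D=[cams.snapshot(n) for _ in range(4)];d=D[0];pp=p if n=="wrist" else None
    Q=(np.mean([cloud(x,pp) for x in D],0).reshape(-1,3)-O)@B
    a=.5;ex=abs(Q[:,2]-.0115+Q[:,1]*np.tan(a))<.015
    f,k=plane(Q,ex&(abs(Q[:,0])<.085)&(Q[:,1]<-.01)&(Q[:,1]>-.12));print(n,"lid",np.arctan(-f[1]),"xslope",f[0],k)
    f,k=plane(Q,(abs(Q[:,2]+.085)<.01)&(abs(Q[:,0])<.3)&(abs(Q[:,1])<.35));print("  bench",f,k)
    if n!="top":
        I=np.mean([x["img"].max(2).astype(float) for x in D],0).ravel()
        m=(I<85)&(Q[:,0]>.1)&(Q[:,0]<.125)&(Q[:,1]<-.06)&(Q[:,1]>-.145)&(Q[:,2]>.02)&(Q[:,2]<.1)
        if m.sum()>5:
            R=Q[m];c=np.median(R,0);q=np.linalg.svd(R-R.mean(0))[2][0];print("  ptr",m.sum(),np.arctan(-q[2]/q[1]),"radial",np.arctan2(c[2]-.005,-c[1]),c)
E
python3 both.py
```

```text
top lid 0.49172787031103554 xslope 0.0010779520751675344 1348
  bench [ 0.00012751 -0.00084361 -0.08533223] 22239
scene lid 0.48961965618385056 xslope -0.00014092317822085397 1750
  bench [ 0.00069283  0.00070029 -0.08529464] 25685
  ptr 28 0.4685510397598526 radial 0.541051212931634 [ 0.11266301 -0.09685223  0.06319458]
wrist lid 0.49136994860132066 xslope 0.0003890606918320263 30911
  bench [ 0.00052774 -0.00061619 -0.08528053] 89521
```

All three cameras put the lid at 0.491 rad. After correcting the hinge position, the pointer comes out at about 0.526, so I'll raise the lid by about 0.035 rad.

```bash
python3 -m pendant '[[[0.5,0,0.2,-0.25,0],[0.5,0,0.42,-0.52,0],[0.5,0,0.42,-0.52,0],[0.5,0,0.42,-0.52,0]]]' 80
sed -i 's/-.031\])/-.0337])/' ptr.py
python3 both.py; python3 - <<'E'
from ptr import *
D=[cams.snapshot("scene") for _ in range(8)];e=D[0];I=np.mean([x["img"].astype(float).mean(2) for x in D],0)
def px(x,r,h,a): return np.array(project(e,np.array([x,-r*np.cos(a)+h*np.sin(a),r*np.sin(a)+h*np.cos(a)]))) 
# pointer: darkness centroid per column
us=[];vs=[]
for u in range(303,322):
    c=I[222:231,u];k=int(np.argmin(c));
    if 0<k<8:
        y0,y1,y2=c[k-1:k+2];us.append(u);vs.append(222+k+.5*(y0-y2)/(y0-2*y1+y2))
f=np.polyfit(us,vs,1);print("ptr meas slope,v@312",f[0],np.polyval(f,312),"rms",np.std(np.array(vs)-np.polyval(f,us)))
E_=[(u,221+np.interp(190,I[219:226,u],np.arange(7))-2) for u in range(283,288)];print("lid bottom",np.round(E_,2))
for a in(.5,.515,.53,.545):
    A,C=px(.1115,.148,.005,a),px(.1115,.086,.005,a);s=(C-A)[1]/(C-A)[0]
    L,M=px(.099,.2,0,a),px(.099,.15,0,a);print(a,"ptr",round(s,4),round(A[1]+s*(312-A[0]),2),"lid v@285",round(L[1]+(M-L)[1]/(M-L)[0]*(285-L[0]),2))
E
```

```text
time_s: 16.4
position: [0.5276, -0.0716, 0.2092]
tool_rot: [0.0, -0.02, 1.0, -0.001]
contact_force: [1.3, -9.3, -2.2]
opening: 0.0094
grip_force: 78.3
top lid 0.5255662651593561 xslope 0.0017273481051234118 1239
  bench [ 6.09166272e-05 -8.57356582e-04 -8.53633289e-02] 22431
scene lid 0.5240908803458242 xslope 0.00018328874830347204 1724
  bench [ 0.00056767  0.00065846 -0.08530232] 25849
  ptr 27 0.44724451245017444 radial 0.559721467326803 [ 0.11319954 -0.09325017  0.06342697]
wrist lid 0.5253518175754621 xslope 0.0004540490234461352 30514
  bench [ 0.0005877  -0.00061009 -0.08522587] 92239
  ptr 9 -0.2531038728063668 radial 0.5157158774270835 [ 0.11052162 -0.12554868  0.07617193]
ptr meas slope,v@312 0.03962172215942862 226.0514848216604 rms 0.236470439684679
lid bottom [[283.   220.69]
 [284.   220.9 ]
 [285.   220.95]
 [286.   220.9 ]
 [287.   220.75]]
0.5 ptr 0.0603 226.82 lid v@285 222.19
0.515 ptr 0.0711 226.43 lid v@285 221.53
0.53 ptr 0.0821 226.03 lid v@285 220.85
0.545 ptr 0.0934 225.62 lid v@285 220.16
```

Lid and pointer now both give about 0.529 with the same scene-view model, against 0.525 from depth, so they match. A final look before handing in:

```bash
python3 -m pendant '[[[0.5,0,0,0,0],[0.5,0,0,0,0],[0.5,0,0,0,0],[0.5,0,0,0,0],[0.5,0,0,0,0]]]' 80
python3 - <<'E'
from ptr import *
e=cams.snapshot("scene");cv2.imwrite("pics/fin.png",cv2.resize(e["img"][120:290,200:480],None,fx=2.8,fy=2.8,interpolation=cv2.INTER_CUBIC))
E
python3 both.py|grep lid
```

```text
time_s: 17.9
position: [0.5276, -0.0717, 0.2092]
tool_rot: [0.0, -0.02, 1.0, -0.001]
contact_force: [1.4, -10.9, -1.1]
opening: 0.0091
grip_force: 78.3
top lid 0.5257346889787758 xslope 0.0018930053755260375 1236
scene lid 0.5232815615746773 xslope 0.00024327683679469322 1724
wrist lid 0.5253104523671102 xslope 0.0002658189108994473 30510
```

View pics/fin.png

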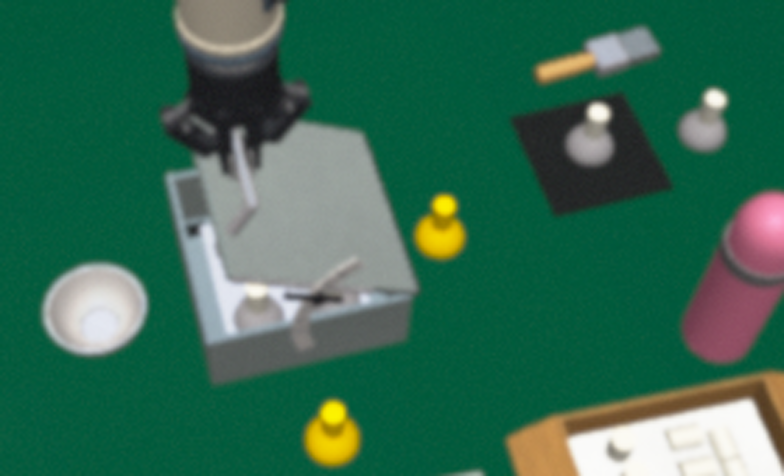

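The reflector is upright on the pad at (592,140). The lid is held steady with its edge at the pointer, (285,297)-(340,300), and everything else is in place. Handing in.

```bash
python3 -c "
from workcell import job
print(job.close_job())"
```

```text
the job is handed in; nothing more can be done
None
```

The reflector stands upright on the black pad, and I handed the job in at about 18 s with the gripper holding the lid steady at 0.525 rad, within about 0.01 rad of the pointer by my camera measurements.

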